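# Stand the fallen glue bottle up again in its caddy

## Task

A glue bottle has fallen over inside the deep plywood caddy and leans across the low divider of its lane. Tip it back up, without lifting it out, so that it stands upright on its base in the back bay it fell from. Leave the bottle and the jar in the other two lanes standing where they are.

Things in the scene. Friction and masses are not known exactly. Their poses are not given: they have to be found in the camera images.
- caddy: Fixed open-topped plywood box, walls and floor 6 mm, outside 257 (its x) x 252 (its y) x 150 mm high. Origin at the centre of its underside on the table; z up, x along its lanes. Two partitions, 105 mm high, at y = -41 and +41 mm part three lanes, each 76 mm clear, centred at y = -82, 0, +82 mm, x = -122.5 to +122.5 mm inside. End and outer side walls are 150 mm high.
- divider_top (a point): Middle of the top edge of the caddy's low cross divider, 45 mm above the table, 6 mm thick, spanning all three lanes, at caddy x = -29.5 mm. On its -x side each lane has a back bay 90 mm long, where bottles and jar stand; on its +x side a front bay 149 mm long, with a few loose hot-glue sticks (11 x 100 mm) lying on the floor. Axes as the caddy's.
- open_end (a point): Top edge of the caddy's +x end wall, mid-width, on its inner face, 150 mm above the table. About 55 mm are free between this wall and the cap of the fallen bottle at the start. Axes as the caddy's.
- fallen_bottle: The fallen glue bottle: closed, rigid, white with dark cap, 46 mm square, 200 mm long, 0.15-0.31 kg; origin on its axis 20 mm from the base, z axis towards the cap. In any one lane: heel against the caddy's -x end wall, side on the divider's edge, cap towards +x, about 59 deg from vertical. Pushed at the cap it swings up about its heel, which the wall stops; once within 10 deg of upright it settles alone.
- fallen_bottle_base (a point): Centre of the underside of the fallen bottle; when it stands in the caddy this is 6 mm above the table.
- fallen_bottle_top (a point): Centre of the flat top of the fallen bottle's cap, 200 mm from its base; about 128 mm above the table at the start. Going down the bottle from here: a blunt cone cap 18 to 24 mm in diameter, 24 mm long, a collar 30 mm in diameter, 20 mm long, a shoulder 22 mm long, then the 46 mm square body, 134 mm long.
- standing_bottle: A glue bottle of the same make and size, standing in the back bay of another lane; origin on its axis 20 mm above its base, z axis up. To be left as it is.
- jar: Screw-top jar, 56 mm diameter, 103 mm high, standing in the back bay of the remaining lane; origin at the centre of its underside, z axis up. To be left as it is.
Mind the look-alikes: they are no part of the job. Leave any blue look-alike of the fallen_bottle alone.

How it is judged:
By the outcome, as a careful person would: the job done as asked, in the order asked, and still so for the second after the job is handed in, with the robot touching nothing.
It also fails if it takes over 40 s, if anything falls off the work surface, if the arm or the gripper's body presses on something with over 40 N, if the wrist force passes 120 N, or if a joint passes its speed limit or range.

## Robot

A 6-joint arm with a two-finger parallel gripper is mounted at the origin on the work surface. World frame = base frame: x ahead of the robot, y to its left, z up, the work surface at z = 0. Lengths are in m, angles in rad, forces in N, time in s.
With the tool pointing down it reaches from about 0.325 to 0.75 m from the base axis. Payload 7.6 kg.
Tool frame: the origin (TCP) lies midway between the tips of the shut fingers; the grasp point (between the pads) lies 19 mm behind it; z points along the fingers, y is the line along which they close (so a half turn about z gives the same grasp; the last joint's range is limited). The gripper opens to 85 mm and grips with 20 to 120 N. Pads are 22 mm wide; open, the fingers measure 114 mm over their backs; the gripper's body (76 mm by 85 mm) begins 54 mm behind the grasp point. The pads swing forward as they close: fully open they stand 13 mm farther back than shut.
Start: joints at [-1.395, 0.052, 1.401, -0, 1.689, -0.07], TCP at [0.128, -0.509, 0.231] pointing down, gripper open.
Joint ranges: [-2.9, 2.9], [-0.91, 2.17], [0.12, 2.37], [-1.06, 4.2], [0.26, 2.73], [-2.93, 2.93]. Speed limits (rad/s): [2.57, 2.57, 3.01, 3.14, 3.14, 3.14].

## Interface

Orientations are given as [roll, pitch, yaw] about the fixed x, y, z axes, in that order (R = Rz(yaw) Ry(pitch) Rx(roll)).
In Python, from plant import robot gives the robot as it stands.
- The arm moves only by the shell command python3 -m jog 'ROWS'. ROWS is JSON, one flat list of numbers, 7 for each row, row after row: the shift along the tool's x, y, z in units of 40 mm (1.0 is 40 mm), then the turn, a rotation vector about the tool's x, y, z in units of 8 degrees (1.0 is 8 degrees), then the opening, from 0 (shut) to 1 (fully open). In form: [tx, ty, tz, wx, wy, wz, fingers, tx, ty, tz, wx, wy, wz, fingers, ...]. A call has exactly 5 rows; each row is the pose to reach, as a shift and turn from the pose commanded when the call began, along the tool's axes at that moment; what a row does not reach only later rows make up. A row lasts 1/8 s, in which the tool goes at most 62.5 mm and 10.7 degrees, less where a joint would pass 70% of its speed; a pose out of reach is approached as far as the arm can. A call with a gripper value outside its range is refused whole. The fingers move at their own pace and stop on an object; the grip force is fixed at half the most. Time passes only in rows, so rows that repeat a pose let the fingers close, or fill a call up. It gives the time, the measured TCP pose, the force, the opening and the grip force at its end, in the units of the state.
- robot.state(): the state, without advancing time (a new reading comes with each control period).
- robot.camera(name): name is "side" or "top" or "wrist"; returns a dict with "img" (384x512x3 uint8, blue, green, red), "fov_y" (degrees; the focal length in pixels is half the picture's height over the tangent of half this angle, whatever the lens; pixels are square), "cx", "cy" (the principal point, pixels), "cam_to_world" (4x4, takes a point from camera to world coordinates). Camera axes: x right, y down, z forward; pixel columns grow to the right and rows downward; lengths in m; the calibration is good to about 2 mm. A picture is of the moment at which its call begins. There is no depth.
- robot.finish_job(): hands the job in; it is judged then, once.
Trained networks look in a picture, given as the dict that the camera call returned (one of the last four; its "shot" number tells which), for a name from the list of things; names that differ only in an ending like _2 or _b are one class to them, and where a whole thing is asked for, a point or a joint stands for the part that bears it (a point fixed in the world has none). Each returns a list of dicts, best first, with "p" (0 to 1); they miss things now and then, are a little off and sometimes report something else, mostly with a low value. They report only what shows in the picture. A call takes as long as a camera call. They do not tell look-alikes from the thing itself.
- robot.masks_of(picture, name): "mask" (384x512 bool, what is visible of it) and "xy" ([column, row] in pixels, amid what is visible of it).
- robot.tip_of(picture, name): "xy" ([column, row] in pixels: a listed point, or the origin of a listed thing).
The state is a dict: "clock": time; "joint_positions": joint angles; "qvel": joint speeds; "joint_efforts": joint torques, N m; "position": TCP position; "tool_rot": TCP orientation; "ft_force": force on the tool from outside, world axes, zero at the start; "torque": the same for the moment, N m; "gripper_width": finger opening in m; "gripper_force": force on a finger pad.
Only numpy, scipy, OpenCV 4.12 (cv2) and the standard library are available. Lean on these libraries where they do the work, as an engineer would, in place of code of your own. Each camera call takes 0.05 s, during which the arm holds its last target. There are 200 camera calls.

## Working session

There is one attempt and no reset: what is moved stays moved. The work goes in short steps, Python scripts to look and compute and a shell command to move; the robot and the scene stay as the last step left them, time stands still between calls to the robot, and variables do not carry over. Pictures are saved under pics/ and viewed, at most 10 in all, crops included, and the job is handed in when it is done.

```bash
mkdir -p pics; ls
cat > h.py <<'E'
import numpy as np, cv2
from plant import robot
def ray(pic,xy):
    f=pic["img"].shape[0]/2/np.tan(np.radians(pic["fov_y"])/2)
    T=np.array(pic["cam_to_world"]); d=T[:3,:3]@np.array([(xy[0]-pic["cx"])/f,(xy[1]-pic["cy"])/f,1.])
    return T[:3,3],d/np.linalg.norm(d)
def atz(pic,xy,z):
    o,d=ray(pic,xy); return o+d*(z-o[2])/d[2]
def proj(pic,p):
    f=pic["img"].shape[0]/2/np.tan(np.radians(pic["fov_y"])/2)
    T=np.array(pic["cam_to_world"]); c=T[:3,:3].T@(np.array(p)-T[:3,3]); return [pic["cx"]+f*c[0]/c[2],pic["cy"]+f*c[1]/c[2]]
def tri(rs):
    A=sum(np.eye(3)-np.outer(d,d) for o,d in rs); b=sum((np.eye(3)-np.outer(d,d))@o for o,d in rs)
    return np.linalg.solve(A,b)
E
python3 - <<'E'
from h import *
ims=[];P={}
np.set_printoptions(precision=4,suppress=True)
for c in("top","side"):
    p=P[c]=robot.camera(c); ims.append(p["img"])
    for n,z in(("divider_top",.045),("open_end",.15),("fallen_bottle_top",.128),("fallen_bottle_base",None),("standing_bottle",.026),("jar",.006)):
        for r in robot.tip_of(p,n)[:3]: print(c,n,np.round(r["xy"]),round(r["p"],2),atz(p,r["xy"],z) if z else "")
cv2.imwrite("pics/a.png",cv2.resize(np.vstack(ims),(800,600)) if 0 else np.vstack(ims)[:, :] [:600*2:1])
cv2.imwrite("pics/top.png",ims[0]);cv2.imwrite("pics/side.png",ims[1])
print(robot.state())
E
```

```text
pics
top divider_top [236. 216.] 0.55 [0.5446 0.0261 0.045 ]
top open_end [238. 130.] 0.56 [0.6876 0.0179 0.15  ]
top fallen_bottle_top [412. 296.] 0.96 [ 0.3918 -0.285   0.128 ]
top fallen_bottle_top [288. 169.] 0.78 [ 0.6199 -0.0724  0.128 ]
top fallen_bottle_base [280. 263.] 0.82 
top fallen_bottle_base [355. 209.] 0.81 
top standing_bottle [192. 247.] 0.65 [0.4866 0.1158 0.026 ]
top jar [237. 252.] 0.97 [0.4774 0.0269 0.006 ]
side divider_top [234. 205.] 0.55 [0.5382 0.0315 0.045 ]
side divider_top [303. 198.] 0.54 [ 0.6695 -0.0049  0.045 ]
side open_end [313. 147.] 0.56 [0.6904 0.0191 0.15  ]
side fallen_bottle_top [304. 198.] 0.62 [ 0.6248 -0.0713  0.128 ]
side fallen_bottle_base [309. 316.] 0.98 
side standing_bottle [194. 189.] 0.74 [0.4829 0.1224 0.026 ]
{'clock': 0.7, 'joint_positions': array([-1.3953,  0.0522,  1.4007, -0.    ,  1.6886, -0.0703]), 'qvel': array([ 0.0005, -0.0018, -0.0002,  0.0002,  0.0015,  0.0006]), 'joint_efforts': array([  0.0013, -38.145 , -36.0257,   0.0001,   0.0003,  -0.    ]), 'position': array([ 0.1278, -0.5093,  0.2313]), 'tool_rot': array([3.1415, 0.    , 0.2458]), 'ft_force': array([-0.5389, -0.2299, -0.1645]), 'torque': array([-0.024 ,  0.0264, -0.0194]), 'gripper_force': 0.0, 'gripper_width': 0.08528721596206758}
```

View pics/top.png

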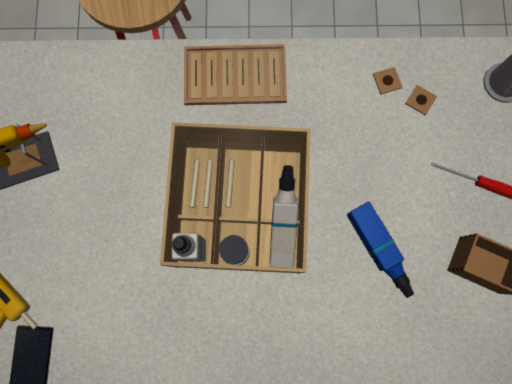

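View pics/side.png

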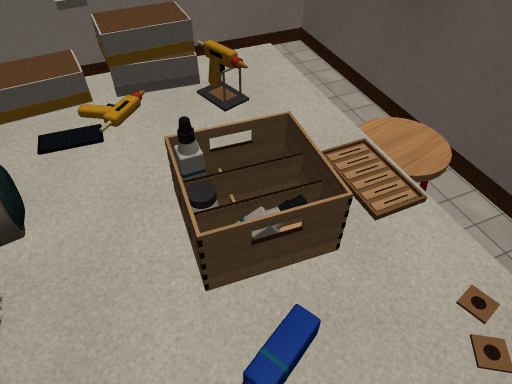

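The top view shows the white fallen bottle in the right (−y) lane, with its cap at (288,170) pointing to +x and its base at about (284,265). The jar at (234,250) is in the middle lane and the standing bottle at (185,246) in the left. The blue bottle at (380,250) is the look-alike. The side view agrees.

Run:
```python
from h import *
from scipy.optimize import least_squares
np.set_printoptions(precision=4,suppress=True)
t=robot.camera("top"); s=robot.camera("side")
c=[(173.5,124.5),(310,129),(306,272.5),(162,268)]
W=np.array([atz(t,q,.15) for q in c]); print(W)
L=np.array([(128.5,126),(128.5,-126),(-128.5,-126),(-128.5,126)])/1e3
f=lambda p:(L@np.array([[np.cos(p[2]),np.sin(p[2])],[-np.sin(p[2]),np.cos(p[2])]])+p[:2]-W[:,:2]).ravel()
r=least_squares(f,[.57,.02,0]);p=r.x;print("caddy",p,r.fun*1e3)
R=np.array([[np.cos(p[2]),-np.sin(p[2])],[np.sin(p[2]),np.cos(p[2])]])
for n,a,b in(("top",(288,169),(304,198)),):
    X=tri([ray(t,a),ray(s,b)]); print(n,X,"caddy fr",R.T@(X[:2]-p[:2]))
print("base",R.T@(atz(t,(280,263),.0257)[:2]-p[:2]))
for n in((60.8,-82,128.7),(-29.5,0,45),(122.5,0,150)):
    q=list(R@np.array(n[:2])/1e3+p[:2])+[n[2]/1e3]; print(n,q,proj(t,q),proj(s,q))
m=[k for k in robot.masks_of(t,"fallen_bottle")]
for k in m: print(k["p"],k["xy"])
k=min(m,key=lambda k:abs(k["xy"][0]-285)+abs(k["xy"][1]-215))["mask"]
for row in range(165,272,12): 
    xs=np.where(k[row])[0]; print(row,xs.min() if len(xs) else 0,xs.max() if len(xs) else 0)
print(np.where(k.any(1))[0][[0,-1]])
```

```text
[[ 0.6995  0.1356  0.15  ]
 [ 0.6889 -0.1122  0.15  ]
 [ 0.4325 -0.0984  0.15  ]
 [ 0.4419  0.1491  0.15  ]]
caddy [ 0.5657  0.0185 -0.0469] [ 0.4392  2.7754 -0.8056 -1.1402 -1.0353 -2.9194  1.4016  1.2841]
top [ 0.6217 -0.073   0.13  ] caddy fr [ 0.0602 -0.0888]
base [-0.1089 -0.0835]
(60.8, -82, 128.7) [np.float64(0.6225830719863626), np.float64(-0.06624709667826809), 0.12869999999999998] [np.float64(284.6274669549393), np.float64(167.59269346856004)] [np.float64(301.13610595901207), np.float64(195.96469990424663)]
(-29.5, 0, 45) [np.float64(0.5362309862337903), np.float64(0.01990049345738456), 0.045] [np.float64(239.44413589274734), np.float64(220.36842684729095)] [np.float64(235.73518758801208), np.float64(209.13194245480477)]
(122.5, 0, 150) [np.float64(0.6880634964320941), np.float64(0.012766851548654833), 0.15] [np.float64(241.04789605931896), np.float64(130.01802604520802)] [np.float64(313.38160590472097), np.float64(148.9374246627147)]
0.67 [284.4, 219.3]
165 285 291
177 280 294
189 279 294
201 273 297
213 272 297
225 271 296
237 270 295
249 269 294
261 271 293
[165 267]
```

```bash
python3 -m jog '[1.35,-0.65,0,0,0,0,0.14, 2.7,-1.3,0,0,0,0,0.14, 4.05,-1.95,0,0,0,0,0.14, 5.4,-2.6,0,0,0,0,0.14, 6.75,-3.25,0,0,0,0,0.14]'; python3 -m jog '[1.35,-0.65,0,0,0,0,0.14, 2.7,-1.3,0,0,0,0,0.14, 4.05,-1.95,0,0,0,0,0.14, 5.4,-2.6,0,0,0,0,0.14, 6.75,-3.25,0,0,0,0,0.14]'
python3 - <<'E'
from h import *
s=robot.state();print(s["position"],s["tool_rot"])
y=s["tool_rot"][2];d=np.array([.6535,-.0727])-s["position"][:2]
print(d@[np.cos(y),np.sin(y)]/.04,d@[np.sin(y),-np.cos(y)]/.04,np.degrees(y+.0469)/8)
E
```

```text
clock: 1.48
position: [0.3593, -0.316, 0.2315]
tool_rot: [3.141, -0.0, 0.246]
ft_force: [0.5, -0.0, -0.5]
gripper_width: 0.0125
gripper_force: 0.0
clock: 2.1
position: [0.5896, -0.1242, 0.2314]
tool_rot: [3.141, -0.0, 0.246]
ft_force: [0.2, -0.5, 1.1]
gripper_width: 0.0121
gripper_force: 0.0
[ 0.58964479 -0.12418363  0.2314148 ] [ 3.14114908e+00 -3.03539425e-04  2.45814175e-01]
1.8616009541107443 -0.8599273406577143 2.096410854742755
```

```bash
python3 -m jog '[0.95,-0.43,0,0,0,1.05,0.14, 1.86,-0.86,0,0,0,2.1,0.14, 1.86,-0.86,0,0,0,2.1,0.14, 1.86,-0.86,0,0,0,2.1,0.14, 1.86,-0.86,0,0,0,2.1,0.14]'
python3 - <<'E'
from h import *
for c in("top","wrist"): cv2.imwrite(f"pics/b{c}.png",robot.camera(c)["img"])
a,b=[cv2.imread(f"pics/b{c}.png") for c in("top","wrist")]
cv2.imwrite("pics/b.png",cv2.resize(np.hstack([a,b]),(800,300)))
E
```

```text
clock: 2.72
position: [0.6516, -0.0751, 0.2318]
tool_rot: [3.141, -0.001, -0.048]
ft_force: [0.8, -0.9, 0.6]
gripper_width: 0.0117
gripper_force: 0.0
```

View pics/b.png

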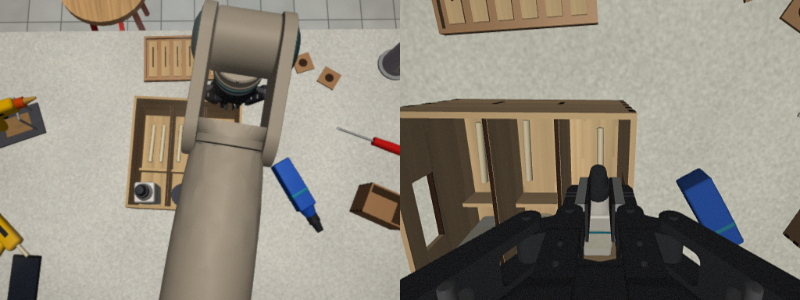

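The wrist view has the bottle laterally in line with the fingers, and the cap at about (598,175). I'll descend in front of the cap.

```bash
python3 -m jog '[0.1,0,0.6,0,0,0,0.14, 0.1,0,1.2,0,0,0,0.14, 0.1,0,1.7,0,0,0,0.14, 0.1,0,2.1,0,0,0,0.14, 0.1,0,2.1,0,0,0,0.14]'; python3 -m jog '[0,0,0.3,0,0,0,0.14, 0,0,0.6,0,0,0,0.14, 0,0,0.9,0,0,0,0.14, 0,0,1.2,0,0,0,0.14, 0,0,1.2,0,0,0,0.14]'
python3 - <<'E'
from h import *
for c in("side","wrist"): cv2.imwrite(f"pics/c{c}.png",robot.camera(c)["img"])
a,b=[cv2.imread(f"pics/c{c}.png") for c in("side","wrist")]
cv2.imwrite("pics/c.png",cv2.resize(np.hstack([a,b]),(800,300)))
E
```

```text
clock: 3.45
position: [0.6554, -0.0744, 0.1458]
tool_rot: [-3.141, 0.002, -0.048]
ft_force: [0.4, 0.6, 0.5]
gripper_width: 0.0119
gripper_force: 0.0
clock: 4.08
position: [0.6576, -0.0746, 0.1061]
tool_rot: [3.14, -0.007, -0.048]
ft_force: [-13.7, 3.3, 29.0]
gripper_width: 0.0119
gripper_force: 12.9
```

View pics/c.png

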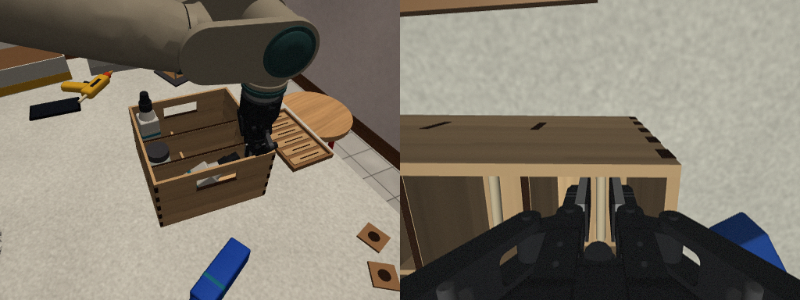

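Contact: 29 N upward, most likely a knuckle on a wall rim. I'll rise a little. A tip height of about 0.115 still reaches the cap.

```bash
python3 -m jog '[0,0,-0.4,0,0,0,0.14, 0,0,-0.4,0,0,0,0.14, 0,0,-0.4,0,0,0,0.14, 0,0,-0.4,0,0,0,0.14, 0,0,-0.4,0,0,0,0.14]'
python3 - <<'E'
from h import *
c,s=np.cos(.0469),-np.sin(.0469)
d=robot.state()["position"][:2]-np.array([.5657,.0185]);print(c*d[0]+s*d[1],-s*d[0]+c*d[1],robot.state()["ft_force"])
E
```

```text
clock: 4.8
position: [0.6558, -0.0743, 0.1145]
tool_rot: [-3.141, 0.001, -0.047]
ft_force: [-0.1, -0.1, -1.2]
gripper_width: 0.0119
gripper_force: 0.0
0.09437691231605781 -0.08850646365192931 [-0.09242461 -0.08031617 -1.23718812]
```

```bash
python3 -m jog '[-0.3,0,0,0,0,0,0.14, -0.5,0,0,0,0,0,0.14, -0.7,0,-0.12,0,0,0,0.14, -0.9,0,-0.25,0,0,0,0.14, -1.05,0,-0.4,0,0,0,0.14]'
python3 - <<'E'
from h import *
a=robot.camera("side");b=robot.camera("wrist")
cv2.imwrite("pics/d.png",cv2.resize(np.hstack([a["img"],b["img"]]),(800,300)))
E
```

```text
clock: 5.42
position: [0.6226, -0.0729, 0.1403]
tool_rot: [3.14, -0.03, -0.047]
ft_force: [30.9, -0.0, 18.1]
gripper_width: 0.0119
gripper_force: 15.3
```

View pics/d.png

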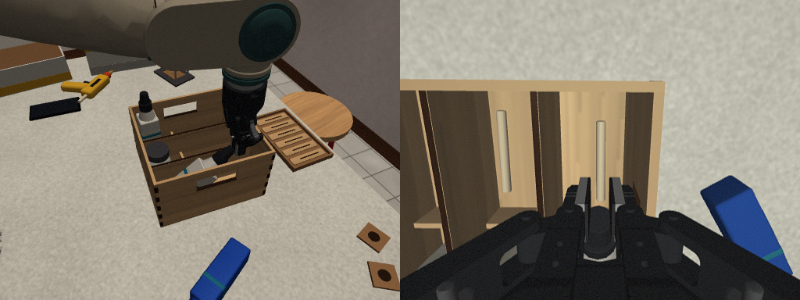

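Friction is jamming it: the pushing force line runs through the heel at the wall. I'll back off, then push again along the rising arc so friction helps the lift.

```bash
python3 -m jog '[0.4,0,0.1,0,0,0,0.14, 0.8,0,0.4,0,0,0,0.14, 0.7,0,0.5,0,0,0,0.14, 0.7,0,0.5,0,0,0,0.14, 0.7,0,0.5,0,0,0,0.14]'
python3 - <<'E'
from h import *
np.set_printoptions(precision=4,suppress=True)
c,s=np.cos(.0469),-np.sin(.0469)
f=lambda p:(c*(p[0]-.5657)+s*(p[1]-.0185),-s*(p[0]-.5657)+c*(p[1]-.0185),p[2])
print(f(robot.state()["position"]))
w=robot.camera("wrist");sd=robot.camera("side")
for n,p in(("w",w),("s",sd)):
  for r in robot.tip_of(p,"fallen_bottle_top"): print(n,r["xy"],r["p"])
  X=(.5657+.0608*c-.0888*.0469,.0185-.0608*.0469-.0888*c,.1287); print("expected at rest",proj(p,X))
E
```

```text
clock: 6.15
position: [0.6419, -0.0737, 0.112]
tool_rot: [3.141, -0.001, -0.047]
ft_force: [0.5, -1.3, 0.0]
gripper_width: 0.0123
gripper_force: 0.0
(np.float64(0.08043820058712305), np.float64(-0.08857193225779274), np.float64(0.11199861735200878))
w [256.4, 293.2] 0.91
expected at rest [np.float64(256.63962751403466), np.float64(293.37854991286406)]
expected at rest [np.float64(302.91140646824147), np.float64(198.73107515936198)]
```

```bash
python3 -m jog '[-0.22,0,-0.02,0,0,0,0.14, -0.37,0,-0.3,0,0,0,0.14, -0.55,0,-0.58,0,0,0,0.14, -0.72,0,-0.8,0,0,0,0.14, -0.85,0,-0.95,0,0,0,0.14]'
python3 - <<'E'
from h import *
w=robot.camera("wrist");sd=robot.camera("side")
for n,p in(("w",w),("s",sd)):
  for r in robot.tip_of(p,"fallen_bottle_top"): print(n,r["xy"],r["p"])
  for a in range(30,60,5):
    t=np.radians(a);x=(-122.5+23*np.cos(t)+200*np.sin(t))/1e3;z=(6+23*np.sin(t)+200*np.cos(t))/1e3
    print(a,np.round(proj(p,(.5657+x*.9989-.0888*.0469,.0185-x*.0469-.0888*.9989,z))))
E
```

```text
clock: 6.98
position: [0.6074, -0.0721, 0.1497]
tool_rot: [3.141, 0.0, -0.047]
ft_force: [1.8, -0.4, 0.0]
gripper_width: 0.0124
gripper_force: 0.6
w [258.0, 293.0] 0.96
30 [257. 386.]
35 [257. 346.]
40 [257. 308.]
45 [257. 274.]
50 [257. 244.]
55 [257. 218.]
s [288.1, 184.4] 0.73
30 [269. 181.]
35 [277. 182.]
40 [284. 185.]
45 [290. 188.]
50 [296. 191.]
55 [300. 195.]
```

```bash
python3 -m jog '[-0.3,0,-0.2,0,0,0,0.14, -0.6,0,-0.38,0,0,0,0.14, -0.88,0,-0.54,0,0,0,0.14, -1.18,0,-0.65,0,0,0,0.14, -1.45,0,-0.75,0,0,0,0.14]'
cat > q.py <<'E'
from h import *
w=robot.camera("wrist");sd=robot.camera("side")
for n,p in(("w",w),("s",sd)):
  for r in robot.tip_of(p,"fallen_bottle_top"): print(n,r["xy"],r["p"])
  for a in range(0,40,5):
    t=np.radians(a);x=(-122.5+23*np.cos(t)+200*np.sin(t))/1e3;z=(6+23*np.sin(t)+200*np.cos(t))/1e3
    print(a,np.round(proj(p,(.5657+x*.9989-.0888*.0469,.0185-x*.0469-.0888*.9989,z))))
cv2.imwrite("pics/e.png",cv2.resize(np.hstack([sd["img"],w["img"]]),(800,300)))
E
python3 q.py
```

```text
clock: 7.8
position: [0.5489, -0.0693, 0.1786]
tool_rot: [-3.141, 0.002, -0.047]
ft_force: [1.1, -0.2, 0.1]
gripper_width: 0.0115
gripper_force: 0.3
w [476.6, 303.0] 0.91
w [253.5, 302.5] 0.69
0 [257. 420.]
5 [257. 396.]
10 [257. 368.]
15 [257. 336.]
20 [257. 302.]
25 [257. 267.]
30 [257. 232.]
35 [257. 200.]
s [251.8, 177.7] 0.8
0 [206. 190.]
5 [218. 186.]
10 [229. 183.]
15 [240. 181.]
20 [250. 180.]
25 [260. 180.]
30 [269. 181.]
35 [277. 182.]
```

```bash
python3 -m jog '[-0.25,0,-0.08,0,0,0,0.14, -0.5,0,-0.1,0,0,0,0.14, -0.75,0,-0.1,0,0,0,0.14, -1.0,0,-0.1,0,0,0,0.14, -1.2,0,-0.1,0,0,0,0.14]'; python3 q.py
```

```text
clock: 8.62
position: [0.5015, -0.0671, 0.1833]
tool_rot: [3.141, 0.0, -0.048]
ft_force: [-0.3, 0.7, -0.6]
gripper_width: 0.0119
gripper_force: 0.0
w [481.7, 260.7] 0.96
w [252.7, 309.2] 0.95
0 [257. 337.]
5 [257. 307.]
10 [257. 274.]
15 [257. 239.]
20 [257. 201.]
25 [257. 164.]
30 [257. 129.]
35 [257.  96.]
s [213.5, 183.9] 0.84
0 [206. 190.]
5 [218. 186.]
10 [229. 183.]
15 [240. 181.]
20 [250. 180.]
25 [260. 180.]
30 [269. 181.]
35 [277. 182.]
```

View pics/e.png

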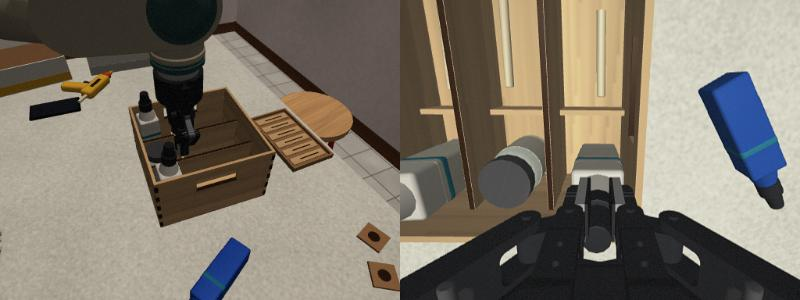

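The bottle is nearly upright (about 4° off) and no longer loading the fingers. I'll let it settle, retreat along +x, then go up.

```bash
python3 -m jog '[0.1,0,0,0,0,0,0.14, 0.3,0,0,0,0,0,0.14, 0.7,0,0,0,0,0,0.14, 1.2,0,-0.1,0,0,0,0.14, 1.8,0,-0.5,0,0,0,0.14]'; python3 -m jog '[0.4,0,-0.8,0,0,0,0.14, 0.6,0,-1.6,0,0,0,0.14, 0.6,0,-2.4,0,0,0,0.14, 0.6,0,-2.4,0,0,0,0.14, 0.6,0,-2.4,0,0,0,0.14]'; python3 q.py
```

```text
clock: 9.45
position: [0.5748, -0.0704, 0.2022]
tool_rot: [-3.141, 0.002, -0.047]
ft_force: [0.3, 0.5, 0.5]
gripper_width: 0.012
gripper_force: 0.0
clock: 10.07
position: [0.5982, -0.0716, 0.2978]
tool_rot: [-3.141, 0.002, -0.047]
ft_force: [-0.4, -0.4, -0.4]
gripper_width: 0.0118
gripper_force: 0.0
w [256.5, 333.8] 0.95
w [420.0, 278.4] 0.64
0 [256. 331.]
5 [256. 316.]
10 [256. 300.]
15 [256. 282.]
20 [256. 264.]
25 [256. 246.]
30 [256. 228.]
35 [256. 210.]
0 [206. 190.]
5 [218. 186.]
10 [229. 183.]
15 [240. 181.]
20 [250. 180.]
25 [260. 180.]
30 [269. 181.]
35 [277. 182.]
```

View pics/e.png

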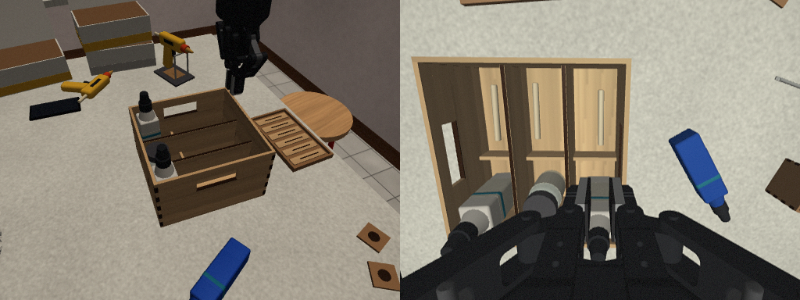

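The bottle stands upright: its cap is at the predicted 0° position. The standing bottle and the jar look undisturbed, and the robot is clear of everything.

```bash
python3 -c "
from plant import robot
print(robot.finish_job())"
```

```text
the job is handed in; nothing more can be done
None
```

The fallen glue bottle stands upright on its base in its back bay again, the other bottle and the jar look undisturbed in the last pictures, and the job was handed in at about 10 s. Two brief contacts reached about 29 N (a gripper knuckle, probably on a wall rim) and about 36 N (the fingers on the cap).

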